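# Return four studio things to their shadow rounds

### The arm

A 6-joint arm with a two-finger parallel gripper is mounted at the origin on the work surface; the furniture and walls round the work are solid. World frame = base frame: x ahead of the robot, y to its left, z up, the work surface at z = 0. Lengths are in mm, angles in rad, forces in N, time in s.
With the tool pointing down it reaches from about 275 to 825 mm from the base axis. Payload 4.9 kg.
Tool frame: the origin (TCP) lies at the very end of the fingers, on their centre line; the grasp point (between the pads) lies 19 mm behind it; z points along the fingers, y is the line along which they close (so a half turn about z gives the same grasp; the last joint's range is limited). The gripper opens to 85 mm and grips with 20 to 120 N. Pads are 22 mm wide; open, the fingers measure 114 mm over their backs; the gripper's body (76 mm by 85 mm) begins 54 mm behind the grasp point. The pads swing forward as they close: fully open they stand 13 mm farther back than shut.
Start: joints at [-0.134, 0.326, -0.193, 1.052, 0, 1.437], TCP at [550.017, 0.009, 231.281] pointing down, gripper open.
Joint ranges: [-2.65, 2.65], [-0.97, 1.79], [-1.3, 1.35], [-1.93, 2.1], [-1.47, 1.37], [-3.14, 3.14]. Speed limits (rad/s): [2.57, 2.57, 3.14, 3.14, 3.14, 3.14].

### API

Orientations are given as [roll, pitch, yaw] about the fixed x, y, z axes, in that order (R = Rz(yaw) Ry(pitch) Rx(roll)).
In Python, from bench import bot, solve_ik, imaging gives the robot as it stands. Calls block until the motion is done:
- bot.move_ptp(position, orientation): joint-space move of the TCP to a pose.
- bot.movel(position, rot=None, max_speed=150, threshold=None): straight line of the TCP; rot=None keeps the orientation; max_speed is the mean speed in mm/s. With threshold (N) it stops when the force on the tool has changed by that much, and returns True; else False.
- bot.move_j(angles): joint-space move.
- bot.grip(opening, effort=None): opening from 0.0 (shut) to 1.0 (fully open); effort is the grip in N (None keeps the last); returns when the fingers have stopped.
- bot.dwell(seconds).
- solve_ik(position, orientation): joint angles nearest the present ones, or None.
- bot.get_state(): the state.
- imaging.capture(name): name is "scene" or "side" or "wrist"; returns the picture (420x560x3 uint8, blue, green, red); there is no depth.
- imaging.camera_model(name): a dict with "K" (3x3 intrinsics, pixels), "k1" (the pictures are not rectified: a ray, as slopes to the right and down, at radius r is drawn at 1 + k1 r^2 times it, then the intrinsics apply), "position" and "rotation" of the camera in the world. Camera axes: x right, y up, looking along -z (the intrinsics and any distortion apply to the point x, -y, -z); pixel columns grow to the right and rows downward; lengths in mm; the calibration is good to about 2 mm. A picture is of the moment at which its call begins: read the wrist's pose just before it. camera_model takes no time and is no camera call; for the wrist camera it gives the pose at the moment of the call.
A pose or a line that the arm cannot do raises bot.IKError and nothing moves.
- bot.sign_off(): hands the job in; it is judged then, once.
The state is a dict: "t": time; "qpos": joint angles; "joint_velocities": joint speeds; "effort": joint torques, N m; "tcp_pos": TCP position; "orientation": TCP orientation; "contact_force": force on the tool from outside, world axes, zero at the start; "wrist_torque": the same for the moment, N m; "opening": opening from 0.0 (shut) to 1.0 (fully open); "gripper_force": force on a finger pad.
Only numpy, scipy, OpenCV 4.12 (cv2) and the standard library are available. Lean on these libraries where they do the work, as an engineer would, in place of code of your own. Each camera call takes 0.05 s, during which the arm holds its last target. There are 200 camera calls.

### The job

Tidy the pottery bench: put the two wooden formers, the stack of test tiles and the eraser away, each on the plywood round whose dark painted shadow has its shape and size. Set each one upright, right side up and centred on its shadow, the tiles and the eraser turned so that they lie along theirs.

Things in the scene. Friction and masses are not known exactly. Their poses are not given: they have to be found in the camera images.
- small_former: Small turned dark-wood former, a plain slightly tapering drum standing upright: 47 mm diameter at its widest, 52 mm tall, about 0.06 kg. Loose. Origin: centre of its underside; z up through it.
- barrel_former: Large turned wood former, barrel-shaped with a bulging belly, standing upright: 63 mm diameter at the belly (half height, best grasped there), 68 mm tall, about 0.14 kg. Loose. Origin: centre of its underside; z up.
- tile_stack: Low stack of five fired clay test tiles, slightly staggered but fixed together as one piece: 47 mm along its x, 65 mm along its y, 28 mm tall, about 0.12 kg. Loose, lying flat. Origin: centre of its underside; z up.
- eraser_bar: Small white eraser bar: 22 mm along its x, 44 mm along its y, 12 mm tall, about 0.02 kg. Loose, lying flat. Origin: centre of its underside; z up.
- small_round: Pale plywood disc, 100 mm diameter, 8 mm thick, fixed to the bench; on its flat top a painted dark round shadow of 51 mm diameter in the centre: the place of the small former. Origin: centre of its underside (its top is 8 mm above). Things and rounds lie 0.42 to 0.60 m ahead of the robot (x); a wall rises at about x = 0.72 m, so keep the gripper and wrist clear of it.
- barrel_round: The same pale disc (100 mm diameter, 8 mm thick, fixed) with a larger dark round shadow of 67 mm diameter in the centre: the place of the barrel-shaped former. Origin: centre of its underside.
- stack_round: The same pale disc (100 mm diameter, 8 mm thick, fixed) with a large dark rectangular shadow in the centre, 51 mm along its x and 69 mm along its y: the place of the tile stack. Origin: centre of its underside.
- eraser_round: The same pale disc (100 mm diameter, 8 mm thick, fixed) with a small dark rectangular shadow in the centre, 26 mm along its x and 48 mm along its y: the place of the eraser. Origin: centre of its underside.

How it is judged (in metres and radians):
At the end, for the whole second after the job is handed in: Each thing rests on top of its own round (underside 4 to 12 mm above the bench), centred within 12 mm, upright within 7 degrees (0.12 rad), released and still; tile stack and eraser within 15 degrees (0.26 rad) of their shadow's direction, either way round (horizontal distance between small_former and small_round below 0.012 m and z of small_former in the frame of small_round between 0.004 and 0.012 m and angle between each of small_former, barrel_former, tile_stack, eraser_bar's own z axis and vertical below 0.12 rad and linear speed of each of small_former, barrel_former, tile_stack, eraser_bar below 0.02 m/s and angular speed of each of small_former, barrel_former, tile_stack, eraser_bar below 0.2 rad/s and horizontal distance between barrel_former and barrel_round below 0.012 m and z of barrel_former in the frame of barrel_round between 0.004 and 0.012 m and horizontal distance between tile_stack and stack_round below 0.012 m and z of tile_stack in the frame of stack_round between 0.004 and 0.012 m and angle between the x axis of tile_stack and the x axis of stack_round, either way round below 0.26 rad and horizontal distance between eraser_bar and eraser_round below 0.012 m and z of eraser_bar in the frame of eraser_round between 0.004 and 0.012 m and angle between the x axis of eraser_bar and the x axis of eraser_round, either way round below 0.26 rad); the robot touches nothing.
It also fails if it takes over 120 s, if anything falls off the work surface, if the arm or the gripper's body presses on something with over 40 N, if the wrist force passes 120 N, or if a joint passes its speed limit or range.

## Working session

There is one attempt and no reset: what is moved stays moved. The work goes in short steps, each a Python script; the robot and the scene stay as the last script left them, time stands still between calls to the robot, and variables do not carry over. Pictures are saved under pics/ and viewed, at most 14 in all, crops included, and the job is handed in when it is done.

```bash
ls; mkdir -p pics; python3 - <<'E'
from bench import bot, imaging
import cv2
for n in("scene","side","wrist"):
    m=imaging.camera_model(n); print(n,m)
    cv2.imwrite(f"pics/{n}0.png",imaging.capture(n))
s=bot.get_state();print(s["t"],s["tcp_pos"],s["orientation"])
E
```

```text
pics
scene {'K': array([[426.20966422,   0.        , 281.99023139],
       [  0.        , 426.20966422, 209.16566105],
       [  0.        ,   0.        ,   1.        ]]), 'k1': -0.06909084200007566, 'position': array([-269.10863766, -363.72029217,  937.78513828]), 'rotation': array([ 0.76761806, -0.01299472, -1.14247339])}
side {'K': array([[388.89066719,   0.        , 276.46228589],
       [  0.        , 388.89066719, 209.72590055],
       [  0.        ,   0.        ,   1.        ]]), 'k1': -0.10263264886568371, 'position': array([ 140.99521778, -806.74300225,  579.27826111]), 'rotation': array([ 1.03659019,  0.00718291, -0.44732384])}
wrist {'K': array([[343.50165322,   0.        , 286.98885159],
       [  0.        , 343.50165322, 215.3225004 ],
       [  0.        ,   0.        ,   1.        ]]), 'k1': 0.00243681538944728, 'position': array([549.81622165,  77.30986691, 372.19059328]), 'rotation': array([-0.30693303,  0.0018279 ,  0.00104048])}
0.15 [5.49544065e+02 7.33650853e-02 2.30675473e+02] [-3.14022763e+00 -1.76419862e-04  1.57082029e+00]
```

View pics/scene0.png

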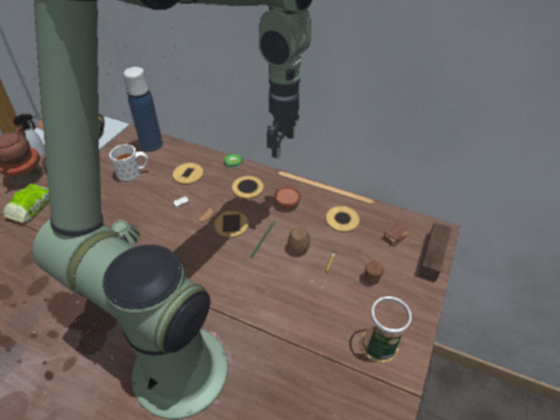

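View pics/side0.png

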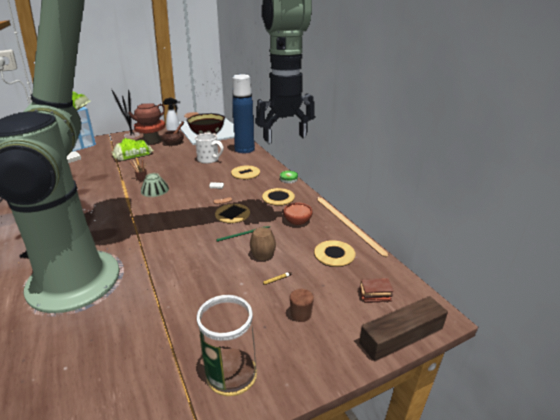

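View pics/wrist0.png

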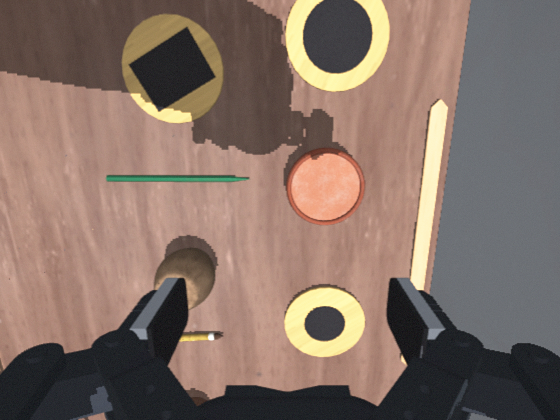

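The scene view shows rounds at about eraser (188,173), barrel (247,187), stack (232,223) and small (342,218). The things are the eraser (181,201), barrel (298,241), small former (374,272) and tiles (396,235). The side view agrees. The wrist view shows the stack round (172,68), barrel round (338,35) and small round (325,322), with image right = +x and up = +y.

I'll take a sweep with the wrist camera next.

```bash
cat > h.py <<'E'
import numpy as np, cv2
from scipy.spatial.transform import Rotation as R
from bench import bot, imaging, solve_ik
def rays(m,px):
    """unit rays (world) for pixels; camera origin"""
    K=m["K"]; d=np.array([m["k1"],0,0,0,0.])
    n=cv2.undistortPoints(np.float64(px).reshape(-1,1,2),K,d).reshape(-1,2)
    v=np.c_[n[:,0],-n[:,1],-np.ones(len(n))]
    v=R.from_euler("xyz",m["rotation"]).apply(v)
    return np.array(m["position"]),v/np.linalg.norm(v,axis=1)[:,None]
def plane(m,px,z):
    o,v=rays(m,px); return o+v*((z-o[2])/v[:,2])[:,None]
def tri(obs):
    """obs: list of (model,pixel): least squares meeting point, residual"""
    A=np.zeros((3,3));b=np.zeros(3);L=[]
    for m,p in obs:
        o,v=rays(m,[p]);P=np.eye(3)-np.outer(v[0],v[0]);A+=P;b+=P@o;L.append((P,o))
    x=np.linalg.solve(A,b); return x,max(np.linalg.norm(P@(x-o)) for P,o in L)
def shot(tag):
    m=imaging.camera_model("wrist"); im=imaging.capture("wrist")
    cv2.imwrite(f"pics/{tag}.png",im); np.save(f"pics/{tag}.npy",m,allow_pickle=True); return m,im
def load(tag): return np.load(f"pics/{tag}.npy",allow_pickle=True).item(),cv2.imread(f"pics/{tag}.png")
DOWN=lambda yaw:[np.pi,0,yaw]
E
python3 - <<'E'
from h import *
m=imaging.camera_model("scene")
for n,p in dict(er=(188,173),br=(247,187),sr=(232,223),smr=(342,218),e=(181,201),b=(298,250),s=(374,280),t=(396,240)).items(): print(n,plane(m,[p],8)[0].round())
ims=[]
for i,y in enumerate((250,120,0,-110)):
    bot.move_ptp([500,y,250],DOWN(np.pi/2)); bot.dwell(.3)
    m,im=shot(f"w{i}"); ims.append(cv2.resize(im,(400,300)))
cv2.imwrite("pics/m.png",np.vstack([np.hstack(ims[:2]),np.hstack(ims[2:])]))
print(bot.get_state()["t"])
E
```

```text
er [571. 348.   8.]
br [594. 140.   8.]
sr [438. 107.   8.]
smr [ 595. -179.    8.]
e [451. 295.   8.]
b [ 428. -108.    8.]
s [ 420. -329.    8.]
t [ 580. -348.    8.]
4.2
```

View pics/m.png

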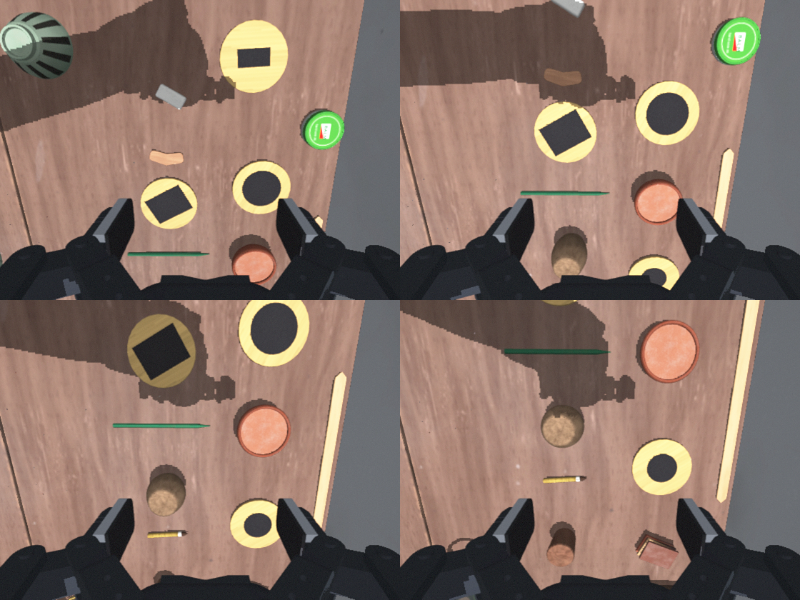

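The montage shows all four rounds and the eraser, barrel, small former and tiles. I'll now place the camera straight above each item, which gives a symmetric silhouette, and use the sweep as the second view for heights.

```bash
python3 - <<'E'
from h import *
T=dict(t=(580,-345),s=(420,-329),smr=(595,-179),b=(428,-108),br=(594,140),sr=(438,107),e=(451,295),er=(571,348))
ims=[]
for n,(x,y) in T.items():
    try: bot.move_ptp([x,y-77,250],DOWN(np.pi/2))
    except bot.IKError: print("IK",n); continue
    bot.dwell(.3)
    m,im=shot("o_"+n); ims.append(cv2.resize(im,(200,150)))
    print(n,plane(m,[(280,106)],8)[0].round())
cv2.imwrite("pics/m2.png",cv2.resize(np.vstack([np.hstack(ims[:4]),np.hstack(ims[4:])]),(800,300)))
print(bot.get_state()["t"])
E
```

```text
t [ 573. -344.    8.]
s [ 413. -328.    8.]
smr [ 587. -180.    8.]
b [ 421. -108.    8.]
br [587. 140.   8.]
sr [431. 108.   8.]
e [444. 294.   8.]
er [563. 348.   8.]
13.7667
```

View pics/m2.png

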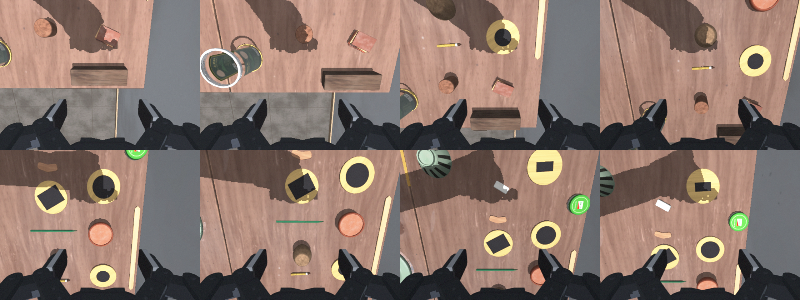

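```bash
python3 - <<'E'
from h import *
P=dict(b=(428,-108,60),s=(420,-329,45),t=(580,-345,20),e=(451,295,10))
V=dict(b=["o_b","o_smr","w3","w2"],s=["o_s","o_t","o_smr","o_b"],t=["o_t","o_s","o_smr"],e=["o_e","o_er","w0"])
rows=[]
for n,tags in V.items():
    r=[]
    for tg in tags:
        m,im=load(tg); k=m["K"]
        v=R.from_euler("xyz",m["rotation"]).inv().apply(np.array(P[n])-m["position"])
        u=int(k[0,2]+k[0,0]*v[0]/-v[2]); w=int(k[1,2]-k[1,1]*v[1]/-v[2])
        c=cv2.getRectSubPix(im,(72,54),(u,w)); hs=cv2.cvtColor(im,cv2.COLOR_BGR2HSV)
        print(n,tg,u,w)
        r.append(cv2.resize(c,(200,150),interpolation=cv2.INTER_NEAREST))
    while len(r)<4:r.append(r[0]*0)
    rows.append(np.hstack(r))
cv2.imwrite("pics/c.png",np.vstack(rows))
E
```

```text
b o_b 286 106
b o_smr 92 18
b w3 213 187
b w2 220 286
s o_s 286 106
s o_t 118 89
s o_smr 127 249
s o_b 279 306
t o_t 286 107
t o_s 439 123
t o_smr 274 253
e o_e 286 105
e o_er 178 156
e w0 241 136
```

View pics/c.png

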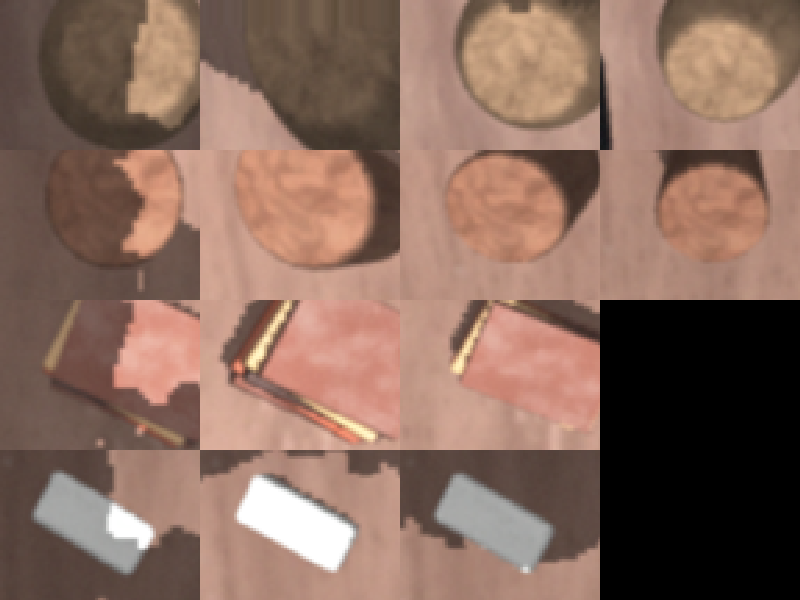

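Top faces show clearly in the lit views: barrel in w2/w3, small former in o_t/o_smr/o_b, tiles in o_s/o_smr, and eraser in all three. Next I'll sample colours and detect the rounds.

```bash
python3 - <<'E'
from h import *
for tg,pts in dict(w3=[(213,187),(213,200),(180,195),(225,160),(240,205)],w2=[(220,286),(232,268),(195,290)],o_t=[(118,89),(145,95),(80,100)],o_smr=[(127,249),(150,240),(100,260),(274,253),(290,258),(260,275)],o_b=[(279,306),(279,285),(260,320)],o_s=[(450,123),(425,140)]).items():
    m,im=load(tg); hs=cv2.cvtColor(cv2.blur(im,(3,3)),cv2.COLOR_BGR2HSV); print(tg,[(p,hs[p[1],p[0]].tolist()) for p in pts])
for tg in ["w0","w1","w2","w3","o_smr","o_br","o_sr","o_e","o_er","o_b"]:
    m,im=load(tg); im=im.copy(); hs=cv2.cvtColor(im,cv2.COLOR_BGR2HSV)
    y=cv2.inRange(hs,(17,70,70),(35,255,255)); y[290:]=0
    cs,hi=cv2.findContours(y,cv2.RETR_EXTERNAL,cv2.CHAIN_APPROX_NONE)
    for c in cs:
        hull=cv2.convexHull(c); A=cv2.contourArea(hull)
        if A<2500: continue
        (cx,cy),(a,b),_=cv2.fitEllipse(hull)
        if a/b<.6: continue
        k=np.zeros_like(y); cv2.fillConvexPoly(k,hull,255); k=cv2.erode(k,np.ones((5,5)))
        d=((hs[:,:,2]<50)&(k>0)).astype(np.uint8)
        ds,_=cv2.findContours(d,cv2.RETR_EXTERNAL,cv2.CHAIN_APPROX_NONE)
        if not ds: continue
        dc=max(ds,key=cv2.contourArea); 
        if cv2.contourArea(dc)<100: continue
        M=plane(m,dc.reshape(-1,2),8)[:,:2].astype(np.float32); r=cv2.minAreaRect(M); e=cv2.fitEllipse(plane(m,hull.reshape(-1,2),8)[:,:2].astype(np.float32))
        print(tg,"px",np.round((cx,cy,a,b)).tolist(),"disc",np.round(e[0],1),np.round(e[1],1),"shadow",np.round(r[0],1),np.round(r[1],1),round(r[2],1), "fill",round(cv2.contourArea(M)/r[1][0]/r[1][1],2))
E
```

```text
w3 [((213, 187), [13, 93, 190]), ((213, 200), [14, 92, 171]), ((180, 195), [9, 65, 192]), ((225, 160), [14, 90, 131]), ((240, 205), [9, 66, 188])]
w2 [((220, 286), [14, 92, 189]), ((232, 268), [14, 90, 188]), ((195, 290), [8, 68, 179])]
o_t [((118, 89), [10, 105, 195]), ((145, 95), [9, 96, 80]), ((80, 100), [8, 79, 203])]
o_smr [((127, 249), [9, 106, 185]), ((150, 240), [10, 104, 123]), ((100, 260), [9, 76, 194]), ((274, 253), [6, 102, 210]), ((290, 258), [6, 103, 205]), ((260, 275), [8, 74, 204])]
o_b [((279, 306), [9, 106, 175]), ((279, 285), [9, 109, 129]), ((260, 320), [9, 79, 175])]
o_s [((450, 123), [6, 104, 210]), ((425, 140), [10, 77, 210])]
w2 px [226.0, 71.0, 95.0, 104.0] disc [436.4 110.8] [99.1 99.2] shadow [436.1 110.9] [67.2 49.2] 28.9 fill 0.96
o_smr px [288.0, 103.0, 93.0, 98.0] disc [ 595.2 -178.6] [99.  99.3] shadow [ 590.5 -181. ] [37.4 48.1] 28.3 fill 0.69
o_br px [290.0, 102.0, 93.0, 98.0] disc [597.  141.7] [99.  99.2] shadow [592.5 137.8] [52.4 63.9] 42.0 fill 0.62
o_sr px [285.0, 101.0, 94.0, 98.0] disc [436.1 111.1] [98.8 99.2] shadow [434.9 110.5] [64.2 49.2] 29.1 fill 0.66
o_er px [288.0, 101.0, 93.0, 98.0] disc [571.6 351.9] [98.9 99.3] shadow [566.2 351.6] [35.3 24. ] 3.9 fill 0.71
```

```bash
cat > det.py <<'E'
from h import *
def rounds(im):
    hs=cv2.cvtColor(im,cv2.COLOR_BGR2HSV)
    y=cv2.inRange(hs,(17,60,60),(38,255,255)); y[300:]=0; y=cv2.morphologyEx(y,cv2.MORPH_OPEN,np.ones((3,3)))
    out=[]
    for c in cv2.findContours(y,cv2.RETR_EXTERNAL,cv2.CHAIN_APPROX_NONE)[0]:
        h=cv2.convexHull(c)
        if len(h)<6 or cv2.contourArea(h)<1500: continue
        e=cv2.fitEllipse(h)
        x0,y0,w,hh=cv2.boundingRect(h)
        if e[1][0]/e[1][1]<.6 or x0<2 or y0<2 or y0+hh>298: continue
        k=np.zeros_like(y); cv2.fillConvexPoly(k,h,255); k=cv2.erode(k,np.ones((7,7)))
        d=((y==0)&(hs[:,:,2]<110)&(k>0)).astype(np.uint8)
        ds=cv2.findContours(d,cv2.RETR_EXTERNAL,cv2.CHAIN_APPROX_NONE)[0]
        if ds: out.append((e,h.reshape(-1,2),max(ds,key=cv2.contourArea).reshape(-1,2)))
    return out
C=dict(b=((11,80,150),(20,255,255)),s=((7,92,140),(13,255,255)),t=((0,90,140),(8,255,255)),e=((0,0,110),(180,45,255)))
def face(im,n,u,w,r=45):
    hs=cv2.cvtColor(cv2.medianBlur(im,3),cv2.COLOR_BGR2HSV); k=cv2.inRange(hs,*C[n])
    k=cv2.morphologyEx(cv2.morphologyEx(k,cv2.MORPH_OPEN,np.ones((3,3))),cv2.MORPH_CLOSE,np.ones((5,5)))
    z=np.zeros_like(k); cv2.circle(z,(u,w),r,255,-1); k&=z
    return max(cv2.findContours(k,cv2.RETR_EXTERNAL,cv2.CHAIN_APPROX_NONE)[0],key=cv2.contourArea)
E
python3 - <<'E'
from det import *
G={}
for tg in ["w0","w1","w2","w3","o_smr","o_br","o_sr","o_e","o_er","o_b"]:
    m,im=load(tg)
    for e,h,d in rounds(im):
        M=plane(m,d,8)[:,:2].astype(np.float32); r=cv2.minAreaRect(M); E=cv2.fitEllipse(plane(m,h,8)[:,:2].astype(np.float32))
        print(tg,"disc",np.round(E[0],1),np.round(E[1],1),"sh",np.round(r[0],1),np.round(r[1],1),round(r[2],1))
        G.setdefault(tuple(np.round(np.array(E[0])/60).astype(int)),[]).append((m,e[0]))
for k,o in G.items():
    if len(o)>1: print(k,len(o),tri(o))
V=dict(b=[("w3",213,187),("w2",220,286)],s=[("o_t",118,89),("o_smr",127,249),("o_b",279,306)],t=[("o_s",450,123),("o_smr",285,250)],e=[("o_er",178,156),("w0",241,136)])
Z=dict(b=68,s=52,t=28,e=12); vis=[]
for n,L in V.items():
    O=[]
    for tg,u,w in L:
        m,im=load(tg); c=face(im,n,u,w); 
        if n in"bs": p=cv2.fitEllipse(cv2.convexHull(c))[0]
        else: p=cv2.minAreaRect(c)[0]
        O.append((m,p)); r=cv2.minAreaRect(plane(m,c.reshape(-1,2),Z[n])[:,:2].astype(np.float32))
        print(n,tg,np.round(p,1),"rect",np.round(r[0],1),np.round(r[1],1),round(r[2],1))
        a=im.copy();cv2.drawContours(a,[c],-1,(0,255,0),1);vis.append(cv2.resize(cv2.getRectSubPix(a,(72,54),(u,w)),(200,150),interpolation=0))
    print(n,tri(O))
vis+=[vis[0]*0]*3
cv2.imwrite("pics/v.png",np.vstack([np.hstack(vis[i:i+4]) for i in(0,4,8)]))
E
```

```text
w0 disc [571.1 351.7] [98.9 99.5] sh [571.4 352. ] [46.1 24.4] 3.3
w1 disc [436.6 111.5] [99.2 99.5] sh [436.3 111.2] [67.1 49.2] 29.2
w1 disc [596.4 142.2] [99.  99.8] sh [597.1 142. ] [64.2 63.9] 46.3
w2 disc [436.4 110.8] [99.  99.2] sh [436.  110.9] [68.4 49.9] 28.9
w3 disc [ 594.7 -177.5] [ 99.1 100.2] sh [ 595.3 -178.3] [48.3 47.9] 48.5
o_smr disc [ 595.2 -178.6] [99.  99.2] sh [ 595.  -178.6] [48.4 48.5] 45.6
o_br disc [437.1 111. ] [99.  99.7] sh [436.3 111.2] [67.6 49.6] 28.8
o_br disc [597.  141.7] [99.  99.1] sh [596.9 141.7] [64.6 65. ] 90.0
o_sr disc [436.1 111.1] [98.7 99.2] sh [436.  110.9] [67.7 50.2] 28.7
o_sr disc [595.8 141.7] [99.1 99.9] sh [596.7 141.9] [63.7 64.6] 6.2
o_e disc [596.1 142.9] [ 99.  100.3] sh [597.  142.4] [62.9 64.3] 90.0
o_er disc [571.6 351.9] [98.9 99.2] sh [571.4 351.7] [46.9 25.2] 3.2
o_b disc [ 594.1 -177.8] [ 99.1 100.2] sh [ 594.5 -178. ] [48.  48.8] 8.5
(np.int64(10), np.int64(6)) 2 (array([571.59835086, 353.97874639,   5.47929453]), np.float64(0.03417381152197955))
(np.int64(7), np.int64(2)) 4 (array([436.15673908, 113.00593025,   5.948
[... 450 characters left out ...]
oat64(0.03885696715744479))
s o_t [119.2  77.8] rect [ 425.8 -319.8] [44.9 45.7] 63.0
s o_smr [128.7 243. ] rect [ 425.8 -318.9] [43.6 45.7] 89.9
s o_b [283.6 302. ] rect [ 425.4 -318.3] [44.1 43.6] 40.5
s (array([ 425.11124778, -319.1338474 ,   50.51349326]), np.float64(0.029123682512692796))
t o_s [458.1 119.3] rect [ 594.7 -341.7] [47.1 60.2] 67.0
t o_smr [289.1 250.8] rect [ 596.6 -338.3] [39.5 60.1] 67.6
t (array([ 597.07394992, -340.8104644 ,   22.94068421]), np.float64(0.5008150702901367))
e o_er [177.  154.5] rect [449.8 297.3] [23.8 45. ] 60.2
e w0 [238.6 135. ] rect [448.6 296.6] [21.4 43.8] 60.0
e (array([447.20388214, 296.29842271,   4.07914835]), np.float64(0.09332405949529718))
```

View pics/v.png

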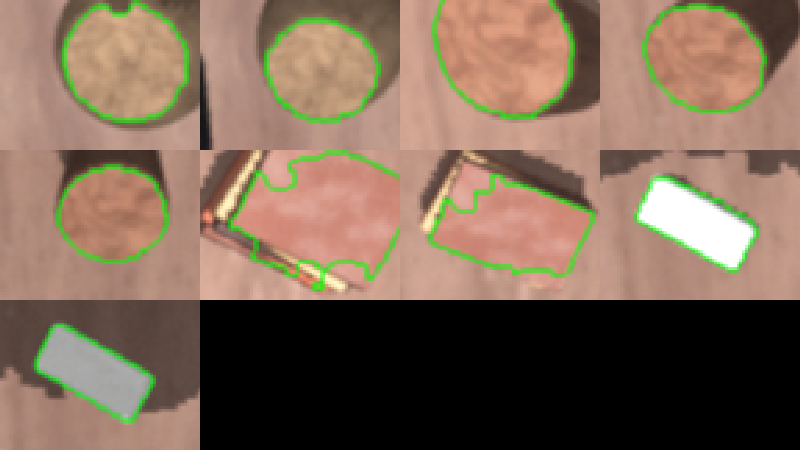

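Contours fit well. Triangulated heights are 66.7 / 50.5 / ~23 / ~4 mm for the tops and about 5.6 mm for the rounds. That's within a few mm of the stated sizes, with a common bias of about −2 mm. I'll place the two formers first.

```bash
cat > pp.py <<'E'
from h import *
def st(t):
    s=bot.get_state(); print(t,"t",round(s["t"],1),np.round(s["tcp_pos"],1),"op",round(s["opening"],3),"F",np.round(s["contact_force"],1),"g",round(s["gripper_force"],1))
def pick(xy,z,yaw,op,eff,up=150):
    bot.grip(op); bot.move_ptp([*xy,up],DOWN(yaw)); bot.movel([*xy,z],max_speed=100)
    bot.grip(0,eff); st("gripped"); bot.movel([*xy,up],max_speed=120); st("lifted")
def place(xy,z,yaw,op,up=150):
    """z: TCP height of the grasp; the round adds 8"""
    bot.move_ptp([*xy,up],DOWN(yaw)); bot.movel([*xy,z+18],max_speed=100); bot.dwell(.2)
    hit=bot.movel([*xy,z+6],max_speed=20,threshold=5); st(f"down hit={hit}")
    bot.grip(op); bot.dwell(.2); bot.movel([*xy,up],max_speed=120); st("away")
E
python3 - <<'E'
from pp import *
for p,y in(((596,-340,150),157.5),((596,-340,3),157.5),((436.4,111,12),209),((436.4,111,12),29),((596,-340,3),-22.5),((449,297,3),-30),((449,297,3),150),((571.4,351.8,12),3.2),((571.4,351.8,12),183.2)):
    q=solve_ik(list(p),DOWN(np.radians(y))); print(p,y,None if q is None else np.round(q,2))
pick((437.6,-101.5),8,np.pi/2,1.0,40)
place((596.6,142),8,np.pi/2,1.0)
E
```

```text
(596, -340, 150) 157.5 [-0.63  0.63  0.09  1.03  0.   -0.23]
(596, -340, 3) 157.5 [-0.63  0.78 -0.05  0.75  0.   -0.23]
(436.4, 111, 12) 209 [ 0.08  0.44 -0.71  0.42  0.   -0.42]
(436.4, 111, 12) 29 [ 0.08  0.44 -0.71  0.42  0.    2.72]
(596, -340, 3) -22.5 [-0.63  0.78 -0.05  0.75  0.    2.91]
(449, 297, 3) -30 [ 0.45  0.57 -0.49  0.52  0.   -2.17]
(449, 297, 3) 150 [ 0.45  0.57 -0.49  0.52  0.    0.97]
(571.4, 351.8, 12) 3.2 [ 0.44  0.74 -0.09  0.74  0.   -2.76]
(571.4, 351.8, 12) 183.2 [ 0.44  0.74 -0.09  0.74  0.    0.39]
gripped t 17.4 [ 437.9 -101.7    8.8] op 0.694 F [-1.2  0.4  7.5] g 41.4
lifted t 18.8 [ 437.1 -101.3  149.3] op 0.692 F [ 0.6 -0.3 -2.2] g 43.2
down hit=True t 22.0 [596.6 142.   16.9] op 0.697 F [-0.5  0.1  5.5] g 43.6
away t 23.8 [596.  141.9 149.1] op 1.003 F [ 0.2  0.5 -0.4] g 0.0
```

```bash
python3 - <<'E'
from pp import *
pick((425.7,-319),5,np.pi/2,.9,30)
place((595.1,-178.2),5,np.pi/2,.8)
# lit look at the tiles from two places
for i,(x,y) in enumerate(((500,-330),(560,-330))):
    bot.move_ptp([x,y,200],DOWN(np.pi/2)); bot.dwell(.3); shot(f"t{i}")
m,im=load("t0");m1,im1=load("t1");cv2.imwrite("pics/tt.png",np.hstack([im[:300,200:560],im1[:300,200:560]]))
st("")
E
```

```text
gripped t 27.9 [ 425.8 -319.3    5.6] op 0.52 F [-1.5  0.3  5.4] g 29.7
lifted t 29.2 [ 425.2 -318.5  149.2] op 0.519 F [-0.4  0.4 -1.6] g 30.6
down hit=True t 32.2 [ 595.  -178.2   13.6] op 0.522 F [-0.5  0.7  4.1] g 30.5
away t 34.0 [ 594.5 -177.9  149.1] op 0.801 F [-1.2 -0.3 -0.1] g 0.0
 t 35.9 [ 559.4 -330.2  200.3] op 0.796 F [0.2 0.7 0.7] g 0.0
```

View pics/tt.png

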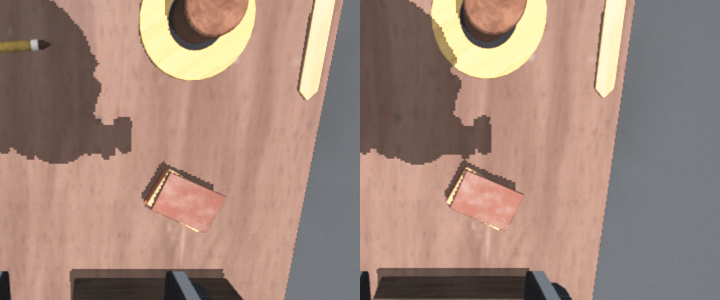

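Both views show the tile top lit, with corners in t0 at about (370,172), (424,192), (405,232) and (353,207). Staggered edges show by about 5 px on the left, and a dark block lies south at rows above 270. I'll compute these positions.

```bash
python3 - <<'E'
from det import *
vis=[];O=[]
for tg,u,w in(("t0",388,202),("t1",326,200)):
    m,im=load(tg); hs=cv2.cvtColor(im,cv2.COLOR_BGR2HSV); 
    k=cv2.inRange(hs,(0,85,140),(7,255,255));k=cv2.morphologyEx(k,cv2.MORPH_CLOSE,np.ones((9,9)));k=cv2.morphologyEx(k,cv2.MORPH_OPEN,np.ones((5,5)))
    z=np.zeros_like(k); cv2.circle(z,(u,w),50,255,-1);k&=z
    c=max(cv2.findContours(k,0,1)[0],key=cv2.contourArea); r=cv2.minAreaRect(c);O.append((m,r[0]))
    R2=cv2.minAreaRect(plane(m,c.reshape(-1,2),28)[:,:2].astype(np.float32)); print(tg,np.round(r[0],1),np.round(R2[0],1),np.round(R2[1],1),round(R2[2],1))
    cv2.drawContours(im,[c],-1,(0,255,0),1); vis.append(cv2.resize(cv2.getRectSubPix(im,(130,100),(u,w)),(390,300),interpolation=0))
    print("block edge at z=0,40",plane(m,[(370 if tg=="t0" else 310,269)],0)[0].round(),plane(m,[(370 if tg=="t0" else 310,269)],40)[0].round())
print(tri(O))
cv2.imwrite("pics/v2.png",np.hstack(vis))
E
```

```text
t0 [384.4 201.2] [ 592.6 -336.7] [39.8 68.1] 67.3
block edge at z=0,40 [ 592. -421.    0.] [ 581. -401.   40.]
t1 [325.  200.3] [ 595.3 -337.7] [39.8 63.1] 67.5
block edge at z=0,40 [ 585. -423.    0.] [ 582. -403.   40.]
(array([ 597.00718055, -340.94460699,   13.10470682]), np.float64(0.5118084271887112))
```

View pics/v2.png

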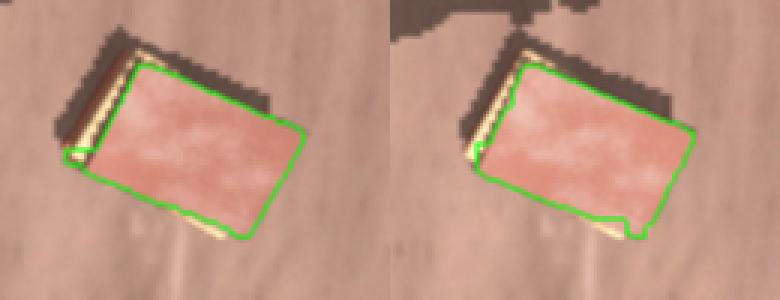

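The green contour follows the top face, apart from a stray bit at the left corner. I'll triangulate the four corners I read by eye.

```bash
python3 - <<'E'
from det import *
a=np.array([(142,63),(305,130),(247,238),(92,168)])/3+[388-65,202-50]
b=np.array([(137,63),(305,130),(252,238),(92,168)])/3+[326-65,200-50]
m0,_=load("t0");m1,_=load("t1")
for m,p in((m0,a),(m1,b)):
    P=plane(m,p,28)[:,:2]; print(P.round(1).tolist(),"c",P.mean(0).round(1),"sides",np.linalg.norm(P-np.roll(P,-1,0),axis=1).round(1),"ang",np.degrees(np.arctan2(*(P[1]+P[2]-P[0]-P[3])[::-1])).round(1))
print(np.round([tri([(m0,p),(m1,q)])[0] for p,q in zip(a,b)],1))
E
```

```text
[[577.3, -309.6], [629.8, -330.6], [615.6, -366.6], [564.0, -343.2]] c [ 596.7 -337.5] sides [56.6 38.7 56.6 36.1] ang -23.1
[[577.5, -309.5], [630.4, -330.7], [615.7, -366.6], [563.8, -343.1]] c [ 596.8 -337.5] sides [57.  38.8 57.  36.2] ang -23.1
[[ 577.5 -309.8   26.9]
 [ 631.1 -331.4   24.8]
 [ 615.8 -366.8   27.3]
 [ 563.8 -342.8   29.1]]
```

The top tile is about 57×38 mm and centred at (596.7,−337.5), with the long axis at −23°. The stagger protrudes west, so I'll aim the grasp about 3 mm that way.

```bash
python3 - <<'E'
from pp import *
r=np.radians
pick((594.3,-336.8),3,r(157),.78,35)
place((436.3,111.1),3,r(209),.8)
pick((449.2,297),3,r(150),.5,20)
place((571.4,351.8),3,r(183.2),.5)
ims=[]
for i,p in enumerate(((500,250,200),(480,60,200),(560,-260,200))):
    bot.move_ptp(list(p),DOWN(np.pi/2)); bot.dwell(.3); m,im=shot(f"f{i}"); ims.append(cv2.resize(im,(400,300)))
bot.move_ptp([450,0,250],DOWN(np.pi/2)); bot.dwell(.3); cv2.imwrite("pics/scene1.png",imaging.capture("scene"))
ims.append(cv2.resize(cv2.imread("pics/scene1.png"),(400,300)))
cv2.imwrite("pics/f.png",np.vstack([np.hstack(ims[:2]),np.hstack(ims[2:])])); st("")
E
```

```text
gripped t 39.1 [ 594.7 -337.1    4.3] op 0.489 F [-0.7  1.   6. ] g 34.8
lifted t 40.5 [ 593.8 -336.4  148.9] op 0.49 F [-0.2  0.6 -1.6] g 35.3
down hit=True t 44.4 [436.3 111.2  12.2] op 0.49 F [-0.6  1.   6.2] g 37.5
away t 46.2 [435.7 111.  149.4] op 0.8 F [ 0.9 -0.1 -0.3] g 0.0
gripped t 49.8 [449.6 297.2   3.6] op 0.236 F [-0.2 -0.1  4.2] g 21.1
lifted t 51.1 [448.6 296.7 149.2] op 0.24 F [-0.3  0.9 -0.2] g 20.6
down hit=True t 53.9 [571.3 351.8  11.6] op 0.238 F [-0.9 -0.   4.8] g 21.2
away t 55.8 [570.8 351.5 149. ] op 0.503 F [-0.3 -0.  -0. ] g 0.0
 t 61.6 [450.2  -0.5 249.7] op 0.501 F [-0.7  0.3 -0.7] g 0.0
```

View pics/f.png

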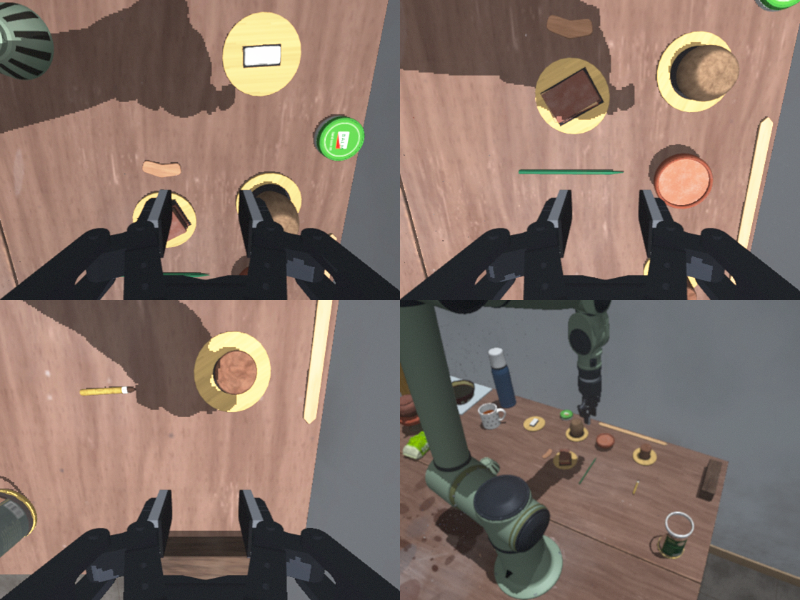

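All four sit on their own rounds: eraser (262,55), barrel (703,72), tiles (572,95), small former (235,370). I'll take a closer look at the centring of the tiles and the formers.

```bash
python3 - <<'E'
from h import *
ims=[]
for n,(x,y) in dict(sr=(436.3,111.1),br=(596.6,142),smr=(595,-178.2),er=(571.4,351.8)).items():
    bot.move_ptp([x-5,y-77,250],DOWN(np.pi/2)); bot.dwell(.3); m,im=shot("z_"+n)
    v=R.from_euler("xyz",m["rotation"]).inv().apply(np.array([x,y,8])-m["position"]);k=m["K"]
    c=(k[0,2]+k[0,0]*v[0]/-v[2],k[1,2]-k[1,1]*v[1]/-v[2])
    ims.append(cv2.convertScaleAbs(cv2.resize(cv2.getRectSubPix(im,(120,90),c),(400,300),interpolation=cv2.INTER_CUBIC),alpha=1.7))
cv2.imwrite("pics/z.png",np.vstack([np.hstack(ims[:2]),np.hstack(ims[2:])]))
E
```

```text
(no output)
```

View pics/z.png

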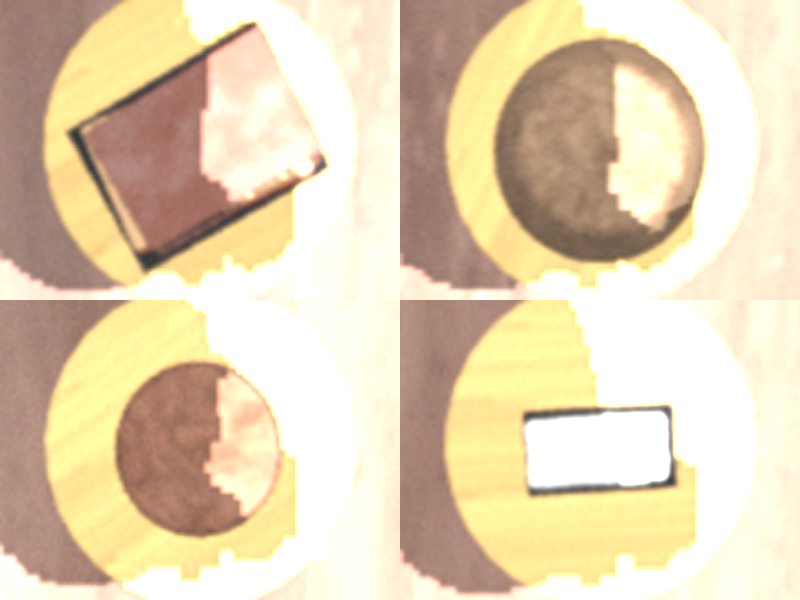

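Seen from overhead, all four are upright, aligned and centred to within a few mm: tiles about (200,145), barrel (600,150), small former (198,448), eraser (598,450). The gripper is clear, so I'm handing in.

```bash
python3 -c "
from bench import bot
print(bot.sign_off(), bot.get_state()['t'])"
```

```text
the job is handed in; nothing more can be done
the job is handed in; nothing more can be done
```

The job is handed in: both formers, the tile stack and the eraser each stand upright on their own round, and my last overhead pictures show them centred and aligned to within a few mm (the hand-in reported no verdict).

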